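# Line up the shoe lasts by size on the row board

## Task

Line up the four wooden shoe lasts on the grey board in order of size, one standing on each cork mark, the smallest on the mark next to the brass post and the largest at the far end of the row. Each stands upright with its ankle block centred over its mark, heel towards the board's lipped edge and toe pointing straight across towards the plain edge. Leave them standing still, released.

Things in the scene. Friction and masses are not known exactly. Their poses are not given: they have to be found in the camera images.
- last1: Smallest of four wooden shoe lasts (solid foot shapes, flat sole): 96 mm long, 40 wide at the ball, 56 high, about 70 g. Origin on the sole under the ankle block, 35 mm ahead of the heel end; +x to the toe, z up. The ankle block, the tall flat-topped part to grip across y, is 23 mm thick, upright-sided over the upper half of the height, from 23 mm behind the origin to 13 ahead.
- last2: Second smallest of four wooden shoe lasts (solid foot shapes, flat sole): 114 mm long, 46 wide at the ball, 62 high, about 100 g. Origin on the sole under the ankle block, 41 mm ahead of the heel end; +x to the toe, z up. The ankle block, the tall flat-topped part to grip across y, is 26 mm thick, upright-sided over the upper half of the height, from 27 mm behind the origin to 16 ahead.
- last3: Second largest of four wooden shoe lasts (solid foot shapes, flat sole): 132 mm long, 52 wide at the ball, 68 high, about 150 g. Origin on the sole under the ankle block, 48 mm ahead of the heel end; +x to the toe, z up. The ankle block, the tall flat-topped part to grip across y, is 30 mm thick, upright-sided over the upper half of the height, from 32 mm behind the origin to 18 ahead.
- last4: Largest of four wooden shoe lasts (solid foot shapes, flat sole): 150 mm long, 58 wide at the ball, 74 high, about 200 g. Origin on the sole under the ankle block, 54 mm ahead of the heel end; +x to the toe, z up. The ankle block, the tall flat-topped part to grip across y, is 33 mm thick, upright-sided over the upper half of the height, from 36 mm behind the origin to 21 ahead.
- mark1: Cork disc, 34 mm across, flush in the top of the board: number 1 of the row of four, counted from the board's +y end. Origin at its centre on the board's top; +x (as the board's) points to the toe edge. Neighbouring marks are about 94 mm apart.
- mark2: Cork disc, 34 mm across, flush in the top of the board: number 2 of the row of four, counted from the board's +y end. Origin at its centre on the board's top; +x (as the board's) points to the toe edge. Neighbouring marks are about 94 mm apart.
- mark3: Cork disc, 34 mm across, flush in the top of the board: number 3 of the row of four, counted from the board's +y end. Origin at its centre on the board's top; +x (as the board's) points to the toe edge. Neighbouring marks are about 94 mm apart.
- mark4: Cork disc, 34 mm across, flush in the top of the board: number 4 of the row of four, counted from the board's +y end. Origin at its centre on the board's top; +x (as the board's) points to the toe edge. Neighbouring marks are about 94 mm apart.
- board: Fixed grey-painted board, 200 mm deep (x), 450 long (y), 18 thick. Origin on its underside at the middle of the plain long edge (toe edge); +x points outwards over that edge. A white lip, 10 mm wide, stands 12 mm above the top along the other long edge (heel edge). The marks lie about 110 mm behind the toe edge.
- post: Fixed brass post with a ball top, 52 mm high, foot 22 mm wide, on the board beyond one end of the row, about 68 mm from the end mark. Origin at the centre of its foot, on the board's top. It shows which end is for the smallest last. (At the other end is a flat black rubber button, 8 mm high.)
Mind the look-alikes: they are no part of the job. Leave any blue or pink look-alike of the last1 alone. What is shaped like the last2 but blue is not meant.

How it is judged:
At the end, for the whole second after the job is handed in: From the post outwards the lasts stand smallest to largest, one per mark: origin within 15 mm of the mark, length within 15 degrees of straight across the board, toe to the plain edge, upright within 0.1 rad, sole on the board within 4 mm, at rest and released (((horizontal distance between post and mark1 below 0.12 m and horizontal distance between last1 and mark1 below 0.015 m and angle between the x axis of last1 and the x axis of mark1, either way round below 0.26 rad and horizontal distance between last2 and mark2 below 0.015 m and angle between the x axis of last2 and the x axis of mark2, either way round below 0.26 rad and horizontal distance between last3 and mark3 below 0.015 m and angle between the x axis of last3 and the x axis of mark3, either way round below 0.26 rad and horizontal distance between last4 and mark4 below 0.015 m and angle between the x axis of last4 and the x axis of mark4, either way round below 0.26 rad) or (horizontal distance between post and mark4 below 0.12 m and horizontal distance between last1 and mark4 below 0.015 m and angle between the x axis of last1 and the x axis of mark4, either way round below 0.26 rad and horizontal distance between last2 and mark3 below 0.015 m and angle between the x axis of last2 and the x axis of mark3, either way round below 0.26 rad and horizontal distance between last3 and mark2 below 0.015 m and angle between the x axis of last3 and the x axis of mark2, either way round below 0.26 rad and horizontal distance between last4 and mark1 below 0.015 m and angle between the x axis of last4 and the x axis of mark1, either way round below 0.26 rad)) and x of board in the frame of last1 above 0.03 m and angle between each of last1, last2, last3, last4's own z axis and vertical below 0.1 rad and z of last1 in the frame of board between 0.014 and 0.023 m and linear speed of each of last1, last2, last3, last4 below 0.02 m/s and angular speed of each of last1, last2, last3, last4 below 0.2 rad/s and contact force between the fingers and last1 below 0.1 N and x of board in the frame of last2 above 0.03 m and z of last2 in the frame of board between 0.014 and 0.023 m and contact force between the fingers and last2 below 0.1 N and x of board in the frame of last3 above 0.03 m and z of last3 in the frame of board between 0.014 and 0.023 m and contact force between the fingers and last3 below 0.1 N and x of board in the frame of last4 above 0.03 m and z of last4 in the frame of board between 0.014 and 0.023 m and contact force between the fingers and last4 below 0.1 N); the robot touches nothing.
It also fails if it takes over 112 s, if anything falls off the work surface, if the arm or the gripper's body presses on something with over 40 N, if the wrist force passes 120 N, or if a joint passes its speed limit or range.

## Robot

A 7-joint arm with a two-finger parallel gripper is mounted at the origin on the work surface. World frame = base frame: x ahead of the robot, y to its left, z up, the work surface at z = 0. Lengths are in m, angles in rad, forces in N, time in s.
With the tool pointing down it reaches from about 0.4 to 0.85 m from the base axis. Payload 10.4 kg.
Tool frame: the origin (TCP) lies at the very end of the fingers, on their centre line; the grasp point (between the pads) lies r.tcp_to_grasp behind it (r.tcp_to_grasp is the distance from the TCP to the grasp point, in m); z points along the fingers, y is the line along which they close (so a half turn about z gives the same grasp; the last joint's range is limited). The gripper opens to 87 mm and grips with 3 to 60 N. Pads are 19 mm wide; open, the fingers measure 117 mm over their backs; the gripper's body (75 mm by 190 mm) begins 51 mm behind the grasp point.
Start: joints at [1.15, 0.332, -0.065, 1.46, 0.022, 1.35, -0.088], TCP at [0.242, -0.576, 0.196] pointing down, gripper open.
Joint ranges: [-2.6, 2.6], [-0.5, 2.12], [-1.47, 1.34], [0.16, 2.42], [-1.27, 4.41], [0.06, 2.06], [-2.6, 2.6]. Speed limits (rad/s): [2.22, 2.22, 2.79, 2.79, 3.14, 3.14, 3.14].

## Interface

Orientations are given as a unit quaternion [x, y, z, w].
In Python, from bench import monitor, cams, ticket, r gives the robot as it stands.
- The arm moves only by the shell command python3 -m crank 'ROWS' [OPENING] [FORCE]. ROWS is a JSON object whose one key "steps" holds a list of rows, each a list of 2 entries, a list of its own where there are three numbers: the shift along the world's x, y, z in units of 25 mm (1.0 is 25 mm), then the turn, a rotation vector about the world's x, y, z in units of 5 degrees (1.0 is 5 degrees). In form: {"steps": [[[x, y, z], [ax, ay, az]], ...]}. A call has 1 to 10 rows; each row shifts and turns the commanded pose from where the row before left it; what a row does not reach is not made up. A row lasts 1/12 s, in which the tool goes at most 41.7 mm and 7.16 degrees, less where a joint would pass 70% of its speed; a pose out of reach is approached as far as the arm can. A call is refused whole if a number of a shift passes 1 or a number of a turn 1, either way. A call with a gripper value outside its range is refused whole. OPENING is the finger opening in mm, from 0 to 87, set as the call begins (- or left out, the last holds). The fingers move at their own pace and stop on an object; FORCE is the grip in N (left out, the last holds). Time passes only in rows, so rows that do not move let the fingers close. It gives the time, the measured TCP pose, the force, the opening and the grip force at its end, in the units of the state.
- monitor.read_state(): the state, without advancing time (a new reading comes with each control period).
- cams.camera(name): name is "scene" or "top" or "wrist"; returns a dict with "pixels" (400x640x3 uint8, blue, green, red), "z_map" (400x640 float32, m along the optical axis (not along the pixel's ray), 0 where there is no reading), "vfov" (degrees; the focal length in pixels is half the picture's height over the tangent of half this angle, whatever the lens; pixels are square), "cx", "cy" (the principal point, pixels), "T" (4x4, takes a point from camera to world coordinates). Camera axes: x right, y up, looking along -z (the intrinsics and any distortion apply to the point x, -y, -z); pixel columns grow to the right and rows downward; lengths in m; the calibration is good to about 2 mm. A picture is of the moment at which its call begins.
- ticket.close_job(): hands the job in; it is judged then, once.
The state is a dict: "time": time; "joint_positions": joint angles; "joint_vel": joint speeds; "joint_torque": joint torques, N m; "ee_pos": TCP position; "eef_rot": TCP orientation; "ft_force": force on the tool from outside, world axes, zero at the start; "torque": the same for the moment, N m; "width": finger opening in m; "grip_force": force on a finger pad.
Only numpy, scipy, OpenCV 4.12 (cv2) and the standard library are available. Lean on these libraries where they do the work, as an engineer would, in place of code of your own. Each camera call takes 0.05 s, during which the arm holds its last target. There are 200 camera calls.

## Working session

There is one attempt and no reset: what is moved stays moved. The work goes in short steps, Python scripts to look and compute and a shell command to move; the robot and the scene stay as the last step left them, time stands still between calls to the robot, and variables do not carry over. Pictures are saved under pics/ and viewed, at most 14 in all, crops included, and the job is handed in when it is done.

```bash
ls; mkdir -p pics; python3 - <<'E'
from bench import monitor,cams,r
import cv2,numpy as np
s=monitor.read_state();print({k:np.round(v,3).tolist() for k,v in s.items()}, r.tcp_to_grasp)
for n in ["scene","top"]:
    c=cams.camera(n);cv2.imwrite(f"pics/{n}0.png",c["pixels"]);np.save(f"{n}0.npy",c,allow_pickle=True)
    print(n,[k for k in c],c["vfov"],c["cx"],c["cy"],np.round(c["T"],3).tolist())
E
```

```text
pics
{'time': 0.0, 'joint_positions': [1.15, 0.333, -0.065, 1.461, 0.022, 1.35, -0.088], 'joint_vel': [-0.001, -0.0, -0.001, 0.001, -0.002, -0.0, -0.001], 'joint_torque': [-0.0, -62.326, 0.024, -38.989, -0.061, 0.04, 0.0], 'ee_pos': [0.242, -0.576, 0.195], 'eef_rot': [0.98, 0.198, -0.0, -0.001], 'ft_force': [-0.196, 0.088, -0.187], 'torque': [0.048, -0.033, -0.001], 'grip_force': 0.0, 'width': 0.087} 0.0187
scene ['pixels', 'z_map', 'vfov', 'cx', 'cy', 'T'] 55.117717015404004 318.4195316497009 202.85803980980026 [[0.825, -0.467, 0.317, 0.892], [0.564, 0.69, -0.453, -0.461], [-0.007, 0.553, 0.833, 0.913], [0.0, 0.0, 0.0, 1.0]]
top ['pixels', 'z_map', 'vfov', 'cx', 'cy', 'T'] 44.07520134774712 327.12164780982226 200.511381146719 [[-0.021, 0.988, -0.155, 0.331], [-1.0, -0.021, 0.004, 0.045], [0.001, 0.155, 0.988, 1.628], [0.0, 0.0, 0.0, 1.0]]
```

View pics/scene0.png

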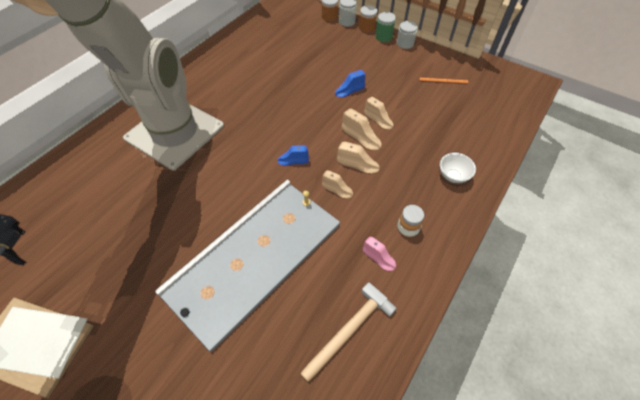

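View pics/top0.png

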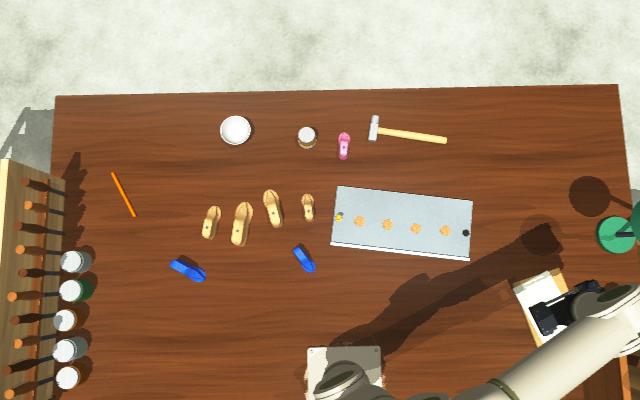

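The pictures show four wooden lasts in the top view at about (308,207), (273,208), (242,223) and (211,221). The look-alikes are blue at (305,258) and (188,270), and pink at (344,145). The brass post is at (339,216), with marks at (359,221), (387,224), (415,228) and (445,230). The black button is at (466,232), and the lip is on the lower edge. I'll measure them now.

```bash
cat > h.py <<'E'
import cv2,numpy as np
def cloud(c):
    z=c["z_map"];H,W=z.shape;f=H/2/np.tan(np.radians(c["vfov"]/2))
    u,v=np.meshgrid(np.arange(W),np.arange(H))
    P=np.stack([(u-c["cx"])/f*z,-(v-c["cy"])/f*z,-z,np.ones_like(z)],-1)@np.array(c["T"]).T
    return P[...,:3]
def blobs(m,amin):
    n,l,st,ce=cv2.connectedComponentsWithStats(m.astype(np.uint8))
    return [(l==i,ce[i],st[i,4]) for i in range(1,n) if st[i,4]>=amin]
def pca(xy):
    (cx,cy),(w,h),a=cv2.minAreaRect(xy.astype(np.float32))
    if w<h: w,h,a=h,w,a+90
    return (cx,cy),w,h,a
def lasts(c,z0=0.0):
    """wood-coloured raised blobs: centroid px, height, sole rect, block-top centre + direction"""
    P=cloud(c);hsv=cv2.cvtColor(c["pixels"],cv2.COLOR_BGR2HSV)
    h,s,v=cv2.split(hsv)
    m=(P[...,2]>z0+.012)&(P[...,2]<.15)&(h>8)&(h<28)&(v>110)&(s>50)&(c["z_map"]>0)
    out=[]
    for b,ce,a in blobs(m,60):
        p=P[b];zt=np.percentile(p[:,2],98)
        if zt-z0<.04:continue
        t=p[p[:,2]>zt-.006];(rc,L,Wd,_)=pca(p[:,:2])
        tc,tl,tw,_=pca(t[:,:2]); d=np.array(rc)-np.array(tc)
        mu=p[:,:2]-p[:,:2].mean(0); ax=np.linalg.svd(mu,full_matrices=False)[2][0]; ax*=np.sign(ax@d)
        out.append(dict(px=ce.round().tolist(),zt=round(float(zt),4),rect=np.round([*rc,L,Wd],4).tolist(),top=np.round([*tc,tl,tw],4).tolist(),yaw=round(float(np.degrees(np.arctan2(ax[1],ax[0]))),1)))
    return out
def marks(c):
    P=cloud(c);hsv=cv2.cvtColor(c["pixels"],cv2.COLOR_BGR2HSV);h,s,v=cv2.split(hsv)
    m=(P[...,2]>.008)&(P[...,2]<.026)&(s>70)&(h>5)&(h<25)&(v>120)
    m=cv2.morphologyEx(m.astype(np.uint8),cv2.MORPH_CLOSE,np.ones((3,3)))
    return [(ce.round().tolist(),a,np.round([*pca(P[b][:,:2])[0],*pca(P[b][:,:2])[1:3],P[b][:,2].mean()],4).tolist()) for b,ce,a in blobs(m,25)]
E
python3 - <<'E'
import numpy as np;from h import *
for n in ["top","scene"]:
    c=np.load(n+"0.npy",allow_pickle=True).item();print(n)
    for o in lasts(c):print(o)
    for o in marks(c):print(o)
E
```

```text
top
{'px': [308.0, 142.0], 'zt': 0.0731, 'rect': [0.7799, 0.1006, 0.0591, 0.0346], 'top': [0.7762, 0.0816, 0.0166, 0.0022], 'yaw': 96.9}
{'px': [51.0, 180.0], 'zt': 0.1489, 'rect': [0.6545, 0.9078, 0.0456, 0.0271], 'top': [0.6499, 0.911, 0.0448, 0.0187], 'yaw': 14.4}
{'px': [42.0, 198.0], 'zt': 0.1498, 'rect': [0.5901, 0.9063, 0.0387, 0.0283], 'top': [0.5898, 0.9064, 0.0381, 0.0283], 'yaw': 18.1}
{'px': [273.0, 209.0], 'zt': 0.0722, 'rect': [0.5612, 0.2164, 0.1266, 0.043], 'top': [0.5388, 0.2111, 0.0592, 0.0278], 'yaw': 15.5}
{'px': [58.0, 202.0], 'zt': 0.0626, 'rect': [0.5932, 0.9164, 0.0495, 0.009], 'top': [0.5913, 0.9148, 0.0428, 0.005], 'yaw': -0.0}
{'px': [309.0, 208.0], 'zt': 0.0612, 'rect': [0.5608, 0.1025, 0.09, 0.033], 'top': [0.5428, 0.0996, 0.045, 0.0221], 'yaw': 5.2}
{'px': [241.0, 226.0], 'zt': 0.0797, 'rect': [0.511, 0.3182, 0.1452, 0.0512], 'top': [0.4818, 0.3236, 0.0665, 0.0313], 'yaw': -6.3}
{'px': [211.0, 224.0], 'zt': 0.0668, 'rect': [0.5169, 0.4157, 0.1038, 0.0403], 'top': [0.4975, 0.4226, 0.0544, 0.0255], 'yaw': -8.2}
{'px': [41.0, 218.0], 'zt': 0.1496, 'rect': [
[... 5769 characters left out ...]
651, 0.0962, 0.0957, 0.0298, 0.0166])
([306.0, 203.0], np.int32(26), [0.7001, -0.2249, 0.608, 0.0173, 0.0573])
([289.0, 218.0], np.int32(81), [0.5138, -0.0612, 0.0278, 0.0269, 0.0204])
([264.0, 240.0], np.int32(93), [0.5002, -0.1539, 0.0292, 0.028, 0.0208])
([236.0, 264.0], np.int32(103), [0.4853, -0.2455, 0.0284, 0.0283, 0.0204])
([207.0, 292.0], np.int32(121), [0.6787, -0.3922, 0.4471, 0.0301, 0.028])
([20.0, 307.0], np.int32(303), [0.4846, -0.5381, 0.8264, 0.0661, 0.0168])
([339.0, 339.0], np.int32(1061), [0.8104, -0.3054, 0.3359, 0.102, 0.0255])
([78.0, 341.0], np.int32(84), [0.5988, -0.5464, 0.6071, 0.066, 0.0247])
([28.0, 381.0], np.int32(796), [0.5542, -0.5911, 0.723, 0.0363, 0.0151])
```

Candidates for the lasts, by top-view pixel:
- **last1:** wood at (308,207), measured 61 mm high. Blue (305,258) and pink (344,145) are the decoys.
- **last3:** wood at (273,208), 72 mm high.
- **last4:** wood at (242,223), 80 mm high.
- **last2:** wood at (211,221), 67 mm high. Blue (188,270) is the decoy.

The heights read about 5 mm high, but their order matches the description. I'm moving towards last1.

```bash
python3 -m crank '{"steps":[[[0.45,1,0.1],[0,0,-0.12]],[[0.45,1,0.1],[0,0,-0.12]],[[0.45,1,0.1],[0,0,-0.12]],[[0.45,1,0.1],[0,0,-0.12]],[[0.45,1,0.1],[0,0,-0.12]],[[0.45,1,0.1],[0,0,-0.12]],[[0.45,1,0.1],[0,0,-0.12]],[[0.45,1,0.1],[0,0,-0.12]],[[0.45,1,0.1],[0,0,-0.12]],[[0.45,1,0.1],[0,0,-0.12]]]}' 60
python3 -m crank '{"steps":[[[0.45,1,0],[0,0,-0.12]],[[0.45,1,0],[0,0,-0.12]],[[0.45,1,0],[0,0,-0.12]],[[0.45,1,0],[0,0,-0.12]],[[0.45,1,0],[0,0,-0.12]],[[0.45,1,0],[0,0,-0.12]],[[0.45,1,0],[0,0,-0.12]],[[0.45,1,0],[0,0,-0.12]],[[0.45,1,0],[0,0,-0.12]],[[0.45,1,0],[0,0,-0.12]]]}'
python3 -m crank '{"steps":[[[0.45,1,0],[0,0,-0.12]],[[0.45,1,0],[0,0,-0.12]],[[0.45,1,0],[0,0,-0.12]],[[0.45,1,0],[0,0,-0.12]],[[0.45,1,0],[0,0,-0.12]],[[0.45,1,0],[0,0,-0.12]],[[0.45,1,0],[0,0,-0.12]],[[0,0,0],[0,0,0]],[[0,0,0],[0,0,0]]]}'
cat >> h.py <<'E'
def tool():
    from bench import monitor
    from scipy.spatial.transform import Rotation as R
    s=monitor.read_state();m=R.from_quat(s["eef_rot"]).as_matrix()
    print("t",round(s["time"],2),"tcp",np.round(s["ee_pos"],4),"xhead",round(float(np.degrees(np.arctan2(m[1,0],m[0,0]))),2),"zaxis",np.round(m[:,2],3),"w",round(s["width"],4),"F",np.round(s["ft_force"],1),"j7",round(s["joint_positions"][6],2))
E
python3 - <<'E'
from h import *;from bench import cams
tool();c=cams.camera("wrist");cv2.imwrite("pics/w1.png",c["pixels"]);np.save("w1.npy",c,allow_pickle=True);print(np.round(c["T"],3),c["vfov"])
for o in lasts(c):print(o)
E
```

```text
time: 0.93
ee_pos: [0.3548, -0.3248, 0.2206]
eef_rot: [0.989, 0.146, -0.0, -0.0]
ft_force: [0.8, -0.2, 0.4]
width: 0.0602
grip_force: 0.0
time: 1.77
ee_pos: [0.4673, -0.0749, 0.2206]
eef_rot: [0.996, 0.094, -0.0, 0.0]
ft_force: [0.3, -1.1, 0.4]
width: 0.06
grip_force: 0.0
time: 2.52
ee_pos: [0.5456, 0.1005, 0.2201]
eef_rot: [0.998, 0.059, -0.001, -0.0]
ft_force: [-0.2, 0.0, -0.2]
width: 0.0597
grip_force: 0.0
t 2.52 tcp [0.5456 0.1005 0.2201] xhead 6.77 zaxis [-0.001  0.001 -1.   ] w 0.0597 F [-0.2  0.  -0.2] j7 -1.83
[[ 0.118  0.96   0.254  0.614]
 [-0.993  0.114  0.029  0.108]
 [-0.001 -0.255  0.967  0.408]
 [ 0.     0.     0.     1.   ]] 69.87747452816049
{'px': [229.0, 160.0], 'zt': 0.0681, 'rect': [0.5635, 0.2166, 0.1276, 0.0374], 'top': [0.5381, 0.2135, 0.0644, 0.0295], 'yaw': 16.6}
{'px': [75.0, 175.0], 'zt': 0.0617, 'rect': [0.5183, 0.4189, 0.1101, 0.0322], 'top': [0.4983, 0.4242, 0.0557, 0.0253], 'yaw': -4.4}
{'px': [151.0, 184.0], 'zt': 0.0738, 'rect': [0.5177, 0.3177, 0.1332, 0.0422], 'top': [0.4881, 0.325, 0.0626, 0.0324], 'yaw': 0.2}
{'px': [316.0, 169.0], 'zt': 0.0564, 'rect': [0.564, 0.1046, 0.0874, 0.0315], 'top': [0.5446, 0.1023, 0.0478, 0.0218], 'yaw': 6.4}
{'px': [385.0, 203.0], 'zt': 0.0684, 'rect': [0.5195, 0.0071, 0.0294, 0.022], 'top': [0.5237, 0.0066, 0.016, 0.015], 'yaw': 129.4}
```

View pics/w1.png

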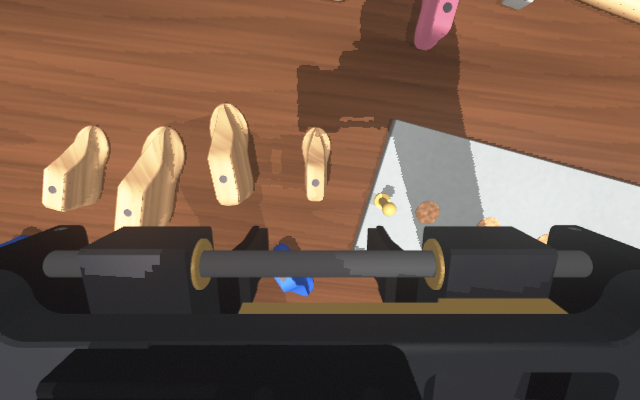

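The close view shows the four wooden lasts at px (316,169), (229,160), (151,184) and (75,175), measuring 56, 68, 74 and 62 mm. That identifies them as last1, last3, last4 and last2. The tool is above last1, so I'm descending to grip it.

```bash
python3 -m crank '{"steps":[[[0,0.05,-1],[0,0,0]],[[0,0,-1],[0,0,0]],[[0,0,-1],[0,0,0]],[[0,0,-1],[0,0,0]],[[0,0,-1],[0,0,0]],[[0,0,-1],[0,0,0]],[[0,0,-0.8],[0,0,0]],[[0,0,-0.5],[0,0,0]],[[0,0,-0.3],[0,0,0]],[[0,0,0],[0,0,0]]]}' 60
python3 -m crank '{"steps":[[[0,0,0],[0,0,0]],[[0,0,0],[0,0,0]],[[0,0,0],[0,0,0]],[[0,0,0],[0,0,0]],[[0,0,0],[0,0,0]],[[0,0,0],[0,0,0]]]}' 10 20
python3 -m crank '{"steps":[[[0,0,1],[0,0,0]],[[0,0,1],[0,0,0]],[[0,0,1],[0,0,0]],[[0,0,1],[0,0,0]],[[0,0,1],[0,0,0]],[[0,0,0],[0,0,0]],[[0,0,0],[0,0,0]]]}'
python3 - <<'E'
from h import *;from bench import cams
tool();c=cams.camera("top");P=cloud(c)
for n in ["top","scene"]:
    c=cams.camera(n);print(n,[o for o in marks(c) if abs(o[2][4]-.019)<.003 and o[2][2]<.04])
    P=cloud(c);h,s,v=cv2.split(cv2.cvtColor(c["pixels"],cv2.COLOR_BGR2HSV))
    m=(P[...,2]>.012)&(P[...,2]<.045)&(s<60)&(P[...,0]>.3)&(P[...,0]<.7)&(P[...,1]<.1)&(P[...,1]>-.5)
    b=max(blobs(m,500),key=lambda q:q[2])[0];print("board",pca(P[b][:,:2]))
E
```

```text
time: 3.4
ee_pos: [0.5452, 0.099, 0.0297]
eef_rot: [0.998, 0.057, -0.001, 0.0]
ft_force: [1.2, 0.0, 0.5]
width: 0.0599
grip_force: 0.0
time: 3.9
ee_pos: [0.5461, 0.1001, 0.0311]
eef_rot: [0.998, 0.057, 0.0, 0.0]
ft_force: [1.4, 0.3, 0.6]
width: 0.0279
grip_force: 0.0
time: 4.48
ee_pos: [0.5468, 0.1002, 0.1571]
eef_rot: [0.998, 0.057, 0.001, 0.0]
ft_force: [0.6, 0.8, -0.3]
width: 0.0102
grip_force: 0.0
t 4.48 tcp [0.5468 0.1002 0.1571] xhead 6.59 zaxis [ 0.003 -0.    -1.   ] w 0.0102 F [ 0.6  0.8 -0.3] j7 -1.86
top [([62.0, 185.0], np.int32(34), [0.6548, 0.9179, 0.0371, 0.0077, 0.0177]), ([387.0, 224.0], np.int32(82), [0.4999, -0.1553, 0.0318, 0.0306, 0.0192]), ([415.0, 228.0], np.int32(82), [0.4869, -0.2478, 0.0321, 0.0299, 0.0185]), ([445.0, 230.0], np.int32(85), [0.4758, -0.343, 0.0322, 0.0316, 0.0193]), ([49.0, 388.0], np.int32(49), [0.0095, 0.9157, 0.0394, 0.0078, 0.018])]
board ((0.5040473937988281, -0.20969036221504211), 0.44082844257354736, 0.200712651014328, 82.1578369140625)
scene [([289.0, 218.0], np.int32(90), [0.5131, -0.0625, 0.0302, 0.0286, 0.0208]), ([263.0, 240.0], np.int32(99), [0.4994, -0.1535, 0.0306, 0.0283, 0.0209]), ([236.0, 264.0], np.int32(102), [0.4868, -0.2462, 0.0292, 0.0283, 0.0206])]
board ((0.5035803318023682, -0.20074135065078735), 0.4509108066558838, 0.20354914665222168, 82.31779479980469)
```

The fingers were still closing when I lifted, so the grip missed. I'll check that last1 is still standing and go down again with more closing rows.

```bash
python3 - <<'E'
from h import *;from bench import cams
for n in ["wrist","scene","top"]:
    print(n)
    for o in lasts(cams.camera(n)):
        if abs(o["rect"][1]-.1)<.06: print(o)
E
python3 -m crank '{"steps":[[[0,0.05,0],[0,0,0]],[[0,0,0],[0,0,0]],[[0,0,0],[0,0,0]],[[0,0,0],[0,0,0]],[[0,0,0],[0,0,0]],[[0,0,0],[0,0,0]],[[0,0,0],[0,0,0]],[[0,0,0],[0,0,0]],[[0,0,0],[0,0,0]],[[0,0,0],[0,0,0]]]}' 60
python3 - <<'E'
from h import *;from bench import cams
tool();c=cams.camera("wrist");cv2.imwrite("pics/w2.png",c["pixels"])
for o in lasts(c):print(o)
E
```

```text
wrist
{'px': [315.0, 175.0], 'zt': 0.056, 'rect': [0.5644, 0.1047, 0.0877, 0.0312], 'top': [0.5444, 0.1021, 0.0476, 0.022], 'yaw': 7.3}
scene
{'px': [335.0, 183.0], 'zt': 0.0599, 'rect': [0.561, 0.1021, 0.0925, 0.0282], 'top': [0.5441, 0.1029, 0.0465, 0.0233], 'yaw': 10.0}
{'px': [409.0, 225.0], 'zt': 0.0625, 'rect': [0.796, 0.0928, 0.0597, 0.0366], 'top': [0.7947, 0.0879, 0.0496, 0.0181], 'yaw': 10.8}
top
{'px': [308.0, 142.0], 'zt': 0.0647, 'rect': [0.7798, 0.1006, 0.0594, 0.033], 'top': [0.7731, 0.0897, 0.0313, 0.0047], 'yaw': 97.6}
time: 5.62
ee_pos: [0.5459, 0.1013, 0.1558]
eef_rot: [0.998, 0.058, 0.0, 0.0]
ft_force: [-0.3, 0.2, 0.2]
width: 0.0586
grip_force: 0.0
t 5.62 tcp [0.5459 0.1013 0.1558] xhead 6.59 zaxis [ 0. -0. -1.] w 0.0586 F [-0.3  0.2  0.2] j7 -1.86
{'px': [212.0, 167.0], 'zt': 0.0679, 'rect': [0.5632, 0.2159, 0.129, 0.036], 'top': [0.5383, 0.213, 0.0641, 0.0282], 'yaw': 17.5}
{'px': [31.0, 184.0], 'zt': 0.0604, 'rect': [0.5188, 0.415, 0.1097, 0.0334], 'top': [0.4975, 0.4187, 0.059, 0.0165], 'yaw': -2.2}
{'px': [118.0, 191.0], 'zt': 0.0735, 'rect': [0.5263, 0.3158, 0.1156, 0.0422], 'top': [0.4952, 0.3235, 0.0517, 0.0322], 'yaw': 2.2}
{'px': [316.0, 177.0], 'zt': 0.0562, 'rect': [0.563, 0.1047, 0.0882, 0.0313], 'top': [0.5449, 0.1026, 0.0463, 0.0223], 'yaw': 7.0}
{'px': [398.0, 219.0], 'zt': 0.068, 'rect': [0.5191, 0.0014, 0.0346, 0.0217], 'top': [0.5238, 0.0066, 0.0163, 0.0157], 'yaw': -47.4}
```

View pics/w2.png

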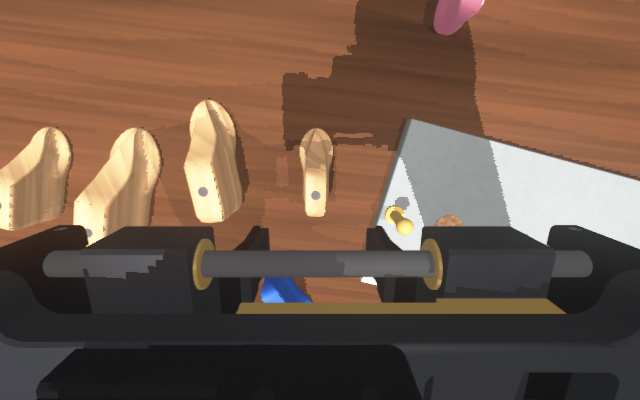

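The picture shows last1 still upright at (316,177) and unmoved. I'm descending again with enough closing time.

```bash
python3 -m crank '{"steps":[[[0,0.04,-1],[0,0,0]],[[0,0,-1],[0,0,0]],[[0,0,-1],[0,0,0]],[[0,0,-1],[0,0,0]],[[0,0,-0.6],[0,0,0]],[[0,0,-0.4],[0,0,0]],[[0,0,0],[0,0,0]],[[0,0,0],[0,0,0]]]}' 60
python3 -m crank '{"steps":[[[0,0,0],[0,0,0]],[[0,0,0],[0,0,0]],[[0,0,0],[0,0,0]],[[0,0,0],[0,0,0]],[[0,0,0],[0,0,0]],[[0,0,0],[0,0,0]],[[0,0,0],[0,0,0]],[[0,0,0],[0,0,0]],[[0,0,0],[0,0,0]],[[0,0,0],[0,0,0]]]}' 10 20
python3 -c "from h import *;tool()"
```

```text
time: 6.33
ee_pos: [0.546, 0.1025, 0.0311]
eef_rot: [0.998, 0.058, -0.0, -0.0]
ft_force: [0.8, -0.4, 0.6]
width: 0.0602
grip_force: 0.0
time: 7.17
ee_pos: [0.5459, 0.1023, 0.0307]
eef_rot: [0.998, 0.058, -0.0, 0.0]
ft_force: [1.3, 0.1, -0.1]
width: 0.0109
grip_force: 0.0
t 7.17 tcp [0.5459 0.1023 0.0307] xhead 6.59 zaxis [-0. -0. -1.] w 0.0109 F [ 1.3  0.1 -0.1] j7 -1.94
```

```bash
python3 - <<'E'
from h import *;from bench import cams
c=cams.camera("scene");im=c["pixels"][60:260,220:440];cv2.imwrite("pics/s2.png",cv2.resize(im,None,fx=2.7,fy=2.7,interpolation=cv2.INTER_CUBIC))
for o in lasts(c):
    if .4<o["rect"][0]<.7:print(o)
c=cams.camera("top");cv2.imwrite("pics/t2.png",c["pixels"])
E
```

```text
{'px': [456.0, 31.0], 'zt': 0.1432, 'rect': [0.5455, 0.9113, 0.2616, 0.0493], 'top': [0.657, 0.9147, 0.0493, 0.0357], 'yaw': -179.9}
{'px': [377.0, 111.0], 'zt': 0.0658, 'rect': [0.5178, 0.4199, 0.1124, 0.0378], 'top': [0.4992, 0.4268, 0.0567, 0.028], 'yaw': -6.1}
{'px': [365.0, 130.0], 'zt': 0.0777, 'rect': [0.5512, 0.291, 0.187, 0.0856], 'top': [0.534, 0.2781, 0.187, 0.0426], 'yaw': -13.7}
{'px': [360.0, 158.0], 'zt': 0.0731, 'rect': [0.5647, 0.2066, 0.1072, 0.0832], 'top': [0.5559, 0.1833, 0.0948, 0.0392], 'yaw': 23.8}
{'px': [340.0, 185.0], 'zt': 0.0589, 'rect': [0.578, 0.1026, 0.057, 0.0296], 'top': [0.5597, 0.1039, 0.0209, 0.0137], 'yaw': 16.5}
{'px': [306.0, 198.0], 'zt': 0.0721, 'rect': [0.5159, 0.017, 0.0438, 0.0206], 'top': [0.5237, 0.0055, 0.0119, 0.0113], 'yaw': 143.0}
```

View pics/s2.png

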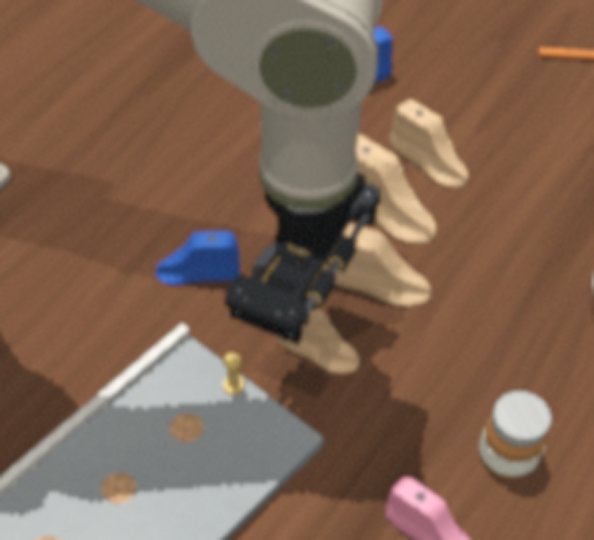

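```bash
python3 - <<'E'
from h import *;from bench import cams
tool();c=cams.camera("wrist");cv2.imwrite("pics/w3.png",c["pixels"])
for o in lasts(c):print(o)
E
```

```text
t 7.27 tcp [0.5459 0.1023 0.0307] xhead 6.59 zaxis [-0. -0. -1.] w 0.0103 F [0.3 0.1 0.2] j7 -1.94
{'px': [144.0, 181.0], 'zt': 0.0677, 'rect': [0.5676, 0.2122, 0.1019, 0.0752], 'top': [0.553, 0.1908, 0.0853, 0.039], 'yaw': 24.0}
{'px': [24.0, 194.0], 'zt': 0.0442, 'rect': [0.5731, 0.264, 0.1297, 0.0666], 'top': [0.5556, 0.255, 0.1296, 0.0269], 'yaw': 10.5}
{'px': [316.0, 192.0], 'zt': 0.0559, 'rect': [0.5742, 0.1056, 0.0676, 0.0317], 'top': [0.5593, 0.1009, 0.0299, 0.0256], 'yaw': 7.1}
{'px': [284.0, 264.0], 'zt': 0.1482, 'rect': [0.5742, 0.1146, 0.0138, 0.0011], 'top': [0.5742, 0.1146, 0.0138, 0.0011], 'yaw': 7.1}
{'px': [350.0, 264.0], 'zt': 0.1484, 'rect': [0.5762, 0.0958, 0.0144, 0.0011], 'top': [0.5763, 0.0958, 0.0136, 0.001], 'yaw': -173.9}
{'px': [136.0, 281.0], 'zt': 0.1439, 'rect': [0.5361, 0.1817, 0.0932, 0.0226], 'top': [0.5657, 0.158, 0.0229, 0.0022], 'yaw': 136.7}
{'px': [469.0, 291.0], 'zt': 0.0692, 'rect': [0.5342, 0.0178, 0.1278, 0.0134], 'top': [0.5469, 0.0347, 0.0856, 0.013], 'yaw': -125.8}
{'px': [517.0, 288.0], 'zt': 0.1426, 'rect': [0.5369, -0.01, 0.1474, 0.0287], 'top': [0.5779, 0.046, 0.0115, 0.0014], 'yaw': -121.6}
```

View pics/w3.png

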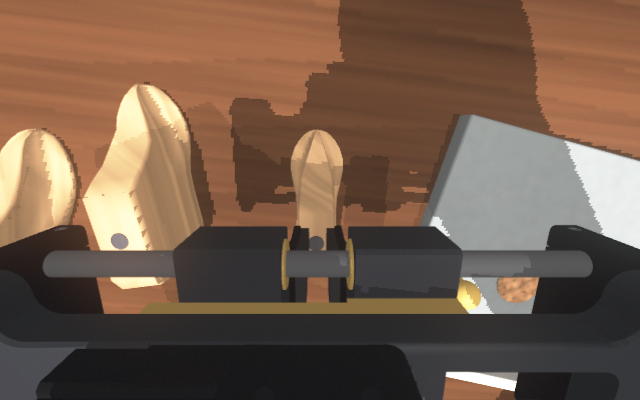

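```bash
python3 - <<'E'
from h import *;from bench import cams
c=cams.camera("wrist");P=cloud(c)
for r in (222,226,230,234,238,242,246,250):
    print(r,[(u,*np.round(P[r,u]*1000).astype(int).tolist(),int(c["pixels"][r,u].mean())) for u in (290,296,302,306,310,318,328,332,336,342)])
E
```

```text
222 [(290, 536, 123, -2, 102), (296, 537, 118, -2, 126), (302, 557, 112, 55, 159), (306, 558, 110, 56, 156), (310, 558, 108, 55, 152), (318, 558, 103, 55, 139), (328, 559, 97, 55, 136), (332, 559, 94, 55, 137), (336, 541, 86, -1, 85), (342, 541, 81, -1, 113)]
226 [(290, 533, 123, -1, 98), (296, 555, 116, 58, 33), (302, 555, 112, 55, 157), (306, 555, 110, 55, 155), (310, 555, 107, 54, 151), (318, 556, 103, 56, 139), (328, 557, 97, 55, 136), (332, 557, 94, 55, 136), (336, 558, 92, 57, 34), (342, 538, 81, -1, 105)]
230 [(290, 530, 122, -1, 105), (296, 555, 115, 65, 31), (302, 554, 112, 61, 41), (306, 554, 110, 60, 41), (310, 553, 107, 55, 150), (318, 553, 102, 55, 137), (328, 556, 97, 60, 42), (332, 556, 94, 61, 41), (336, 558, 92, 65, 32), (342, 535, 80, 0, 74)]
234 [(290, 526, 122, -1, 106), (296, 556, 115, 71, 33), (302, 554, 112, 66, 41), (306, 555, 109, 67, 41), (310, 550, 107, 55, 150), (318, 551, 102, 56, 137), (328, 556, 97, 67, 42), (332, 556, 95, 66, 42), (336, 558, 93, 71, 32), (342, 558, 89, 70, 42)]
238 [(290, 614, 110, 219, 101), (296, 556, 114, 77, 32), (302, 554, 111, 72
[... 244 characters left out ...]
111, 78, 40), (306, 555, 109, 78, 41), (310, 545, 106, 55, 75), (318, 546, 101, 56, 78), (328, 556, 97, 78, 40), (332, 556, 95, 78, 42), (336, 557, 93, 79, 38), (342, 558, 90, 81, 32)]
246 [(290, 555, 117, 87, 31), (296, 555, 114, 86, 33), (302, 554, 111, 83, 40), (306, 554, 109, 83, 40), (310, 542, 106, 56, 76), (318, 543, 101, 55, 77), (328, 555, 97, 81, 39), (332, 556, 96, 84, 40), (336, 557, 94, 84, 40), (342, 558, 91, 87, 32)]
250 [(290, 577, 114, 139, 62), (296, 578, 112, 139, 55), (302, 578, 110, 139, 56), (306, 578, 109, 140, 57), (310, 578, 108, 139, 102), (318, 578, 105, 139, 73), (328, 578, 102, 138, 58), (332, 579, 101, 140, 58), (336, 579, 100, 139, 58), (342, 580, 98, 140, 52)]
```

The depth map shows the visible finger ends at z≈0.057, just above the block. Their x and y are where reported, but they sit about 26 mm higher than the TCP reading, so the fingers closed above the last. I'll open and go down in steps, watching the force.

```bash
python3 -m crank '{"steps":[[[0,0,0],[0,0,0]],[[0,0,0],[0,0,0]],[[0,0,0],[0,0,0]],[[0,0,0],[0,0,0]],[[0,0,0],[0,0,0]],[[0,0,0],[0,0,0]],[[0,0,0],[0,0,0]],[[0,0,0],[0,0,0]],[[0,0,0],[0,0,0]]]}' 60
python3 -m crank '{"steps":[[[0,0,-0.3],[0,0,0]],[[0,0,-0.3],[0,0,0]],[[0,0,-0.2],[0,0,0]],[[0,0,0],[0,0,0]]]}'
cat >> h.py <<'E'
def tips():
    """lowest visible point of each dark finger front face, from the wrist depth"""
    from bench import cams,monitor
    c=cams.camera("wrist");P=cloud(c);e=np.array(monitor.read_state()["ee_pos"])
    m=(c["pixels"].max(-1)<70)&(abs(P[...,0]-e[0]-.009)<.008)&(P[...,2]<e[2]+.06)&(P[...,2]>e[2]-.02)&(P[...,2]>.008)
    for s in (1,-1):
        q=P[m&(s*(P[...,1]-e[1])>.002)&(abs(P[...,1]-e[1])<.06)]
        if len(q): print("finger",s,"zmin",np.round(np.percentile(q[:,2],2),4),"y",np.round(np.percentile(q[:,1],[2,98]),4),len(q))
    return c
E
python3 -c "
from h import *
tool();tips()"
```

```text
time: 8.12
ee_pos: [0.5459, 0.1023, 0.0308]
eef_rot: [0.998, 0.057, 0.0, 0.0]
ft_force: [0.4, 0.4, -0.7]
width: 0.0576
grip_force: 0.0
time: 8.45
ee_pos: [0.5448, 0.102, 0.009]
eef_rot: [0.998, 0.058, -0.001, 0.0]
ft_force: [-1.0, -0.4, -0.7]
width: 0.06
grip_force: 0.0
t 8.45 tcp [0.5448 0.102  0.009 ] xhead 6.59 zaxis [-0.002 -0.    -1.   ] w 0.06 F [-1.  -0.4 -0.7] j7 -1.96
finger 1 zmin 0.0368 y [0.1318 0.1421] 490
finger -1 zmin 0.0365 y [0.0636 0.0728] 529
```

The finger tips measure z=0.036 while the TCP reads 0.009, which confirms an offset of about 27 mm. I'm closing here, slightly lower.

```bash
python3 -m crank '{"steps":[[[0,0,-0.2],[0,0,0]],[[0,0,0],[0,0,0]],[[0,0,0],[0,0,0]],[[0,0,0],[0,0,0]],[[0,0,0],[0,0,0]],[[0,0,0],[0,0,0]],[[0,0,0],[0,0,0]],[[0,0,0],[0,0,0]],[[0,0,0],[0,0,0]],[[0,0,0],[0,0,0]]]}' 10 20
```

```text
time: 9.33
ee_pos: [0.546, 0.1023, 0.0059]
eef_rot: [0.998, 0.057, 0.0, 0.0]
ft_force: [-0.3, -0.2, 0.2]
width: 0.0229
grip_force: 20.0
```

last1 is gripped: width 22.9 mm, 20 N. I'm carrying it to mark1 at (0.5137,-0.062), yaw -7.9°.

```bash
python3 -m crank '{"steps":[[[0,0,1],[0,0,0]],[[0,0,1],[0,0,0]],[[0,0,1],[0,0,0]],[[0,0,1],[0,0,0]],[[0,0,1],[0,0,0]],[[-0.2,-0.8,0],[0,0,-0.4]],[[-0.2,-0.8,0],[0,0,-0.4]],[[-0.2,-0.8,0],[0,0,-0.4]],[[-0.2,-0.8,0],[0,0,-0.4]],[[-0.2,-0.8,0],[0,0,-0.4]]]}'
python3 -m crank '{"steps":[[[-0.2,-0.8,0],[0,0,-0.4]],[[-0.1,-0.8,0],[0,0,-0.3]],[[0,-0.8,0],[0,0,-0.2]],[[0,-0.15,0],[0,0,0]],[[0,0,0],[0,0,0]],[[0,0,0],[0,0,0]]]}'
python3 - <<'E'
from h import *;from bench import cams
tool()
for o in marks(cams.camera("wrist")):
    if o[2][2]<.045 and -.5<o[2][1]<0:print(o)
E
```

```text
time: 10.17
ee_pos: [0.5204, 0.0013, 0.1308]
eef_rot: [1.0, -0.031, -0.0, 0.0]
ft_force: [-0.9, -1.2, -0.9]
width: 0.0222
grip_force: 20.0
time: 10.67
ee_pos: [0.5136, -0.0609, 0.1307]
eef_rot: [0.998, -0.069, -0.0, -0.0]
ft_force: [-0.2, -0.5, -1.3]
width: 0.0225
grip_force: 20.0
t 10.67 tcp [ 0.5136 -0.0609  0.1307] xhead -7.87 zaxis [-0.  0. -1.] w 0.0225 F [-0.2 -0.5 -1.3] j7 -1.77
```

```bash
python3 -m crank '{"steps":[[[0,-0.04,-1],[0,0,0]],[[0,0,-1],[0,0,0]],[[0,0,-1],[0,0,0]],[[0,0,-0.7],[0,0,0]],[[0,0,-0.4],[0,0,0]],[[0,0,-0.1],[0,0,0]],[[0,0,-0.08],[0,0,0]],[[0,0,0],[0,0,0]],[[0,0,0],[0,0,0]]]}'
python3 -m crank '{"steps":[[[0,0,0],[0,0,0]],[[0,0,0],[0,0,0]],[[0,0,0],[0,0,0]],[[0,0,0],[0,0,0]],[[0,0,0],[0,0,0]],[[0,0,0],[0,0,0]]]}' 50
python3 -m crank '{"steps":[[[0,0,0.6],[0,0,0]],[[0,0,1],[0,0,0]],[[0,0,1],[0,0,0]],[[0,0,1],[0,0,0]],[[0,0,1],[0,0,0]],[[0,0,0.6],[0,0,0]],[[0,0,0],[0,0,0]]]}'
python3 - <<'E'
from h import *;from bench import cams
tool()
for n in ("wrist","scene"):
  c=cams.camera(n);print(n)
  for o in lasts(c):
    if .4<o["rect"][0]<.6 and -.5<o["rect"][1]<.5:print(o)
  for o in marks(c):
    if o[2][2]<.045 and -.5<o[2][1]<0:print(o)
E
```

```text
time: 11.47
ee_pos: [0.5143, -0.0623, 0.0249]
eef_rot: [0.998, -0.069, 0.001, 0.0]
ft_force: [-0.6, 0.6, -0.5]
width: 0.0224
grip_force: 20.0
time: 11.97
ee_pos: [0.5134, -0.0625, 0.0239]
eef_rot: [0.998, -0.069, 0.0, 0.0]
ft_force: [0.4, -0.2, 0.2]
width: 0.0488
grip_force: 0.0
time: 12.55
ee_pos: [0.5153, -0.0625, 0.1573]
eef_rot: [0.998, -0.069, 0.003, 0.0]
ft_force: [0.7, -0.1, -0.0]
width: 0.0497
grip_force: 0.0
t 12.55 tcp [ 0.5153 -0.0625  0.1573] xhead -7.91 zaxis [ 0.005 -0.001 -1.   ] w 0.0497 F [ 0.7 -0.1 -0. ] j7 -1.75
wrist
{'px': [63.0, 189.0], 'zt': 0.0679, 'rect': [0.5629, 0.2159, 0.1284, 0.0359], 'top': [0.5427, 0.2137, 0.0526, 0.0303], 'yaw': 18.3}
{'px': [317.0, 174.0], 'zt': 0.0741, 'rect': [0.5265, -0.0642, 0.1066, 0.0384], 'top': [0.5132, -0.0629, 0.047, 0.0228], 'yaw': -8.3}
{'px': [253.0, 193.0], 'zt': 0.0694, 'rect': [0.525, 0.0064, 0.0206, 0.0193], 'top': [0.5233, 0.006, 0.0158, 0.0154], 'yaw': 58.0}
([317.0, 143.0], np.int32(397), [0.5644, -0.0707, 0.0385, 0.0363, 0.025])
([303.0, 189.0], np.int32(29), [0.5156, -0.0463, 0.0153, 0.0024, 0.0178])
scene
{'px':
[... 251 characters left out ...]
 -4.0}
{'px': [355.0, 156.0], 'zt': 0.072, 'rect': [0.565, 0.2169, 0.1305, 0.0393], 'top': [0.5385, 0.2136, 0.0626, 0.031], 'yaw': 16.8}
{'px': [306.0, 198.0], 'zt': 0.0719, 'rect': [0.5161, 0.0157, 0.0452, 0.0225], 'top': [0.5237, 0.0054, 0.0136, 0.0116], 'yaw': 141.6}
{'px': [292.0, 219.0], 'zt': 0.0776, 'rect': [0.5349, -0.069, 0.0875, 0.0372], 'top': [0.5132, -0.0638, 0.0449, 0.0204], 'yaw': -3.8}
([301.0, 231.0], np.int32(44), [0.5641, -0.0778, 0.0372, 0.0174, 0.0252])
([263.0, 240.0], np.int32(101), [0.4995, -0.1538, 0.0292, 0.029, 0.0208])
([236.0, 264.0], np.int32(104), [0.4855, -0.2452, 0.0285, 0.0282, 0.0202])
([207.0, 292.0], np.int32(121), [0.476, -0.3419, 0.0295, 0.028, 0.0208])
```

last1 stands on mark1 with its block top at (0.513,-0.063) and yaw -8. Next is last3, at (0.538,0.213) with yaw about 17.

```bash
python3 -m crank '{"steps":[[[0.1,1,0],[0,0,0.5]],[[0.1,1,0],[0,0,0.5]],[[0.1,1,0],[0,0,0.5]],[[0.1,1,0],[0,0,0.5]],[[0.1,1,0],[0,0,0.5]],[[0.1,1,0],[0,0,0.5]],[[0.1,1,0],[0,0,0.5]],[[0.1,1,0],[0,0,0.5]],[[0.1,1,0],[0,0,0.5]],[[0.05,1,0],[0,0,0.45]]]}' 62
python3 -m crank '{"steps":[[[0,1,0],[0,0,0]],[[0,0,0],[0,0,0]],[[0,0,0],[0,0,0]]]}'
python3 - <<'E'
from h import *;from bench import cams
tool();c=cams.camera("wrist")
for o in lasts(c):
    if .4<o["rect"][0]<.6 and 0<o["rect"][1]<.5:print(o)
E
```

```text
time: 13.48
ee_pos: [0.5365, 0.1884, 0.1522]
eef_rot: [0.989, 0.147, -0.001, 0.0]
ft_force: [0.2, -0.7, 0.6]
width: 0.0621
grip_force: 0.0
time: 13.73
ee_pos: [0.5359, 0.214, 0.1523]
eef_rot: [0.989, 0.148, -0.001, -0.0]
ft_force: [-0.1, -1.0, -0.5]
width: 0.0618
grip_force: 0.0
t 13.73 tcp [0.5359 0.214  0.1523] xhead 17.02 zaxis [-0.002  0.    -1.   ] w 0.0618 F [-0.1 -1.  -0.5] j7 -1.92
{'px': [130.0, 150.0], 'zt': 0.0602, 'rect': [0.5207, 0.4157, 0.1059, 0.0331], 'top': [0.5006, 0.4158, 0.0584, 0.023], 'yaw': 0.1}
{'px': [319.0, 156.0], 'zt': 0.0679, 'rect': [0.5655, 0.2218, 0.1205, 0.0443], 'top': [0.5377, 0.2139, 0.0637, 0.0296], 'yaw': 14.1}
{'px': [219.0, 178.0], 'zt': 0.0738, 'rect': [0.5171, 0.3228, 0.1375, 0.0508], 'top': [0.4928, 0.3255, 0.0538, 0.0332], 'yaw': 0.6}
```

```bash
python3 -m crank '{"steps":[[[0.08,0,-1],[0,0,-0.1]],[[0,0,-1],[0,0,0]],[[0,0,-1],[0,0,0]],[[0,0,-1],[0,0,0]],[[0,0,-0.8],[0,0,0]],[[0,0,-0.5],[0,0,0]],[[0,0,-0.4],[0,0,0]],[[0,0,0],[0,0,0]]]}'
python3 -m crank '{"steps":[[[0,0,0],[0,0,0]],[[0,0,0],[0,0,0]],[[0,0,0],[0,0,0]],[[0,0,0],[0,0,0]],[[0,0,0],[0,0,0]],[[0,0,0],[0,0,0]],[[0,0,0],[0,0,0]],[[0,0,0],[0,0,0]],[[0,0,0],[0,0,0]]]}' 15 25
python3 -c "from h import *;tool()"
```

```text
time: 14.45
ee_pos: [0.5383, 0.2112, 0.0095]
eef_rot: [0.99, 0.142, -0.001, 0.0]
ft_force: [0.3, 0.8, -0.3]
width: 0.0621
grip_force: 0.0
time: 15.2
ee_pos: [0.5393, 0.213, 0.0117]
eef_rot: [0.99, 0.142, 0.0, -0.0]
ft_force: [-0.6, 0.9, 3.0]
width: 0.0296
grip_force: 24.8
t 15.2 tcp [0.5393 0.213  0.0117] xhead 16.36 zaxis [ 0.001  0.    -1.   ] w 0.0296 F [-0.6  0.9  3. ] j7 -2.01
```

```bash
python3 -m crank '{"steps":[[[0,0,1],[0,0,0]],[[0,0,1],[0,0,0]],[[0,0,1],[0,0,0]],[[0,0,1],[0,0,0]],[[0,0,1],[0,0,0]],[[-0.1,-0.7,0],[0,0,-0.3]],[[-0.1,-1,0],[0,0,-0.3]],[[-0.1,-1,0],[0,0,-0.3]],[[-0.1,-1,0],[0,0,-0.3]],[[-0.1,-1,0],[0,0,-0.3]]]}'
python3 -m crank '{"steps":[[[-0.1,-1,0],[0,0,-0.3]],[[-0.1,-1,0],[0,0,-0.3]],[[-0.1,-1,0],[0,0,-0.3]],[[-0.1,-1,0],[0,0,-0.3]],[[-0.1,-1,0],[0,0,-0.3]],[[-0.1,-1,0],[0,0,-0.3]],[[-0.1,-1,0],[0,0,-0.3]],[[-0.1,-1,0],[0,0,-0.3]],[[-0.1,-1,0],[0,0,-0.3]],[[-0.1,-1,0],[0,0,-0.3]]]}'
python3 -m crank '{"steps":[[[-0.1,-1,0],[0,0,-0.3]],[[-0.1,-1,0],[0,0,-0.05]],[[-0.1,-0.6,0],[0,0,0]],[[0,0,0],[0,0,0]],[[0,0,0],[0,0,0]]]}'
python3 -c "from h import *;tool()"
```

```text
time: 16.03
ee_pos: [0.526, 0.0935, 0.1358]
eef_rot: [0.997, 0.076, -0.0, 0.0]
ft_force: [0.8, -0.3, -0.9]
width: 0.0294
grip_force: 24.8
time: 16.87
ee_pos: [0.5008, -0.1564, 0.1359]
eef_rot: [0.999, -0.054, -0.001, 0.0]
ft_force: [0.7, -0.6, -0.5]
width: 0.0297
grip_force: 24.8
time: 17.28
ee_pos: [0.4934, -0.2207, 0.1357]
eef_rot: [0.998, -0.07, -0.001, -0.0]
ft_force: [0.1, 0.2, -1.0]
width: 0.0295
grip_force: 24.8
t 17.28 tcp [ 0.4934 -0.2207  0.1357] xhead -8.02 zaxis [-0.001  0.    -1.   ] w 0.0295 F [ 0.1  0.2 -1. ] j7 -1.46
```

```bash
python3 -m crank '{"steps":[[[-0.24,-1,0],[0,0,0]],[[0,0,-1],[0,0,0]],[[0,0,-1],[0,0,0]],[[0,0,-1],[0,0,0]],[[0,0,-0.7],[0,0,0]],[[0,0,-0.35],[0,0,0]],[[0,0,-0.1],[0,0,0]],[[0,0,-0.08],[0,0,0]],[[0,0,0],[0,0,0]],[[0,0,0],[0,0,0]]]}'
python3 -m crank '{"steps":[[[0,0,0],[0,0,0]],[[0,0,0],[0,0,0]],[[0,0,0],[0,0,0]],[[0,0,0],[0,0,0]],[[0,0,0],[0,0,0]],[[0,0,0],[0,0,0]]]}' 50
python3 -m crank '{"steps":[[[0,0,0.6],[0,0,0]],[[0,0,1],[0,0,0]],[[0,0,1],[0,0,0]],[[0,0,1],[0,0,0]],[[0,0,1],[0,0,0]],[[0,0,0.6],[0,0,0]],[[0,0,0],[0,0,0]],[[0,0,0],[0,0,0]]]}'
python3 - <<'E'
from h import *;from bench import cams
tool()
for n in ("wrist","scene"):
  c=cams.camera(n);print(n)
  for o in lasts(c):
    if .4<o["rect"][0]<.6 and -.5<o["rect"][1]<.5:print(o)
E
```

```text
time: 18.12
ee_pos: [0.489, -0.2451, 0.0317]
eef_rot: [0.998, -0.069, 0.001, 0.0]
ft_force: [0.5, -1.0, -1.2]
width: 0.0295
grip_force: 24.8
time: 18.62
ee_pos: [0.4882, -0.245, 0.0306]
eef_rot: [0.998, -0.069, 0.0, 0.0]
ft_force: [0.2, 0.1, 0.3]
width: 0.0491
grip_force: 0.0
time: 19.28
ee_pos: [0.4885, -0.2452, 0.1611]
eef_rot: [0.998, -0.069, 0.001, 0.0]
ft_force: [-1.3, -0.2, 0.8]
width: 0.0502
grip_force: 0.0
t 19.28 tcp [ 0.4885 -0.2452  0.1611] xhead -7.91 zaxis [ 0.001 -0.001 -1.   ] w 0.0502 F [-1.3 -0.2  0.8] j7 -1.41
wrist
{'px': [318.0, 165.0], 'zt': 0.0861, 'rect': [0.5065, -0.2488, 0.1471, 0.0509], 'top': [0.4869, -0.2461, 0.0634, 0.0287], 'yaw': -8.6}
{'px': [149.0, 177.0], 'zt': 0.0739, 'rect': [0.5284, -0.0496, 0.1082, 0.0672], 'top': [0.5128, -0.0641, 0.0466, 0.023], 'yaw': -5.9}
{'px': [87.0, 190.0], 'zt': 0.0689, 'rect': [0.5228, 0.0068, 0.0244, 0.0224], 'top': [0.5227, 0.0044, 0.0163, 0.0153], 'yaw': 8.3}
scene
{'px': [377.0, 111.0], 'zt': 0.0657, 'rect': [0.5181, 0.4185, 0.1112, 0.0339], 'top': [0.4998, 0.4256, 0.0552, 0.0264], 'yaw': -6.1}
{'px': [359.0, 127.0], 'zt': 0.0774, 'rect': [0.5126, 0.3185, 0.1415, 0.0529], 'top': [0.4832, 0.3256, 0.0695, 0.0337], 'yaw': -4.5}
{'px': [306.0, 198.0], 'zt': 0.0723, 'rect': [0.5165, 0.0163, 0.0459, 0.0206], 'top': [0.5236, 0.0056, 0.0136, 0.0117], 'yaw': 137.4}
{'px': [292.0, 219.0], 'zt': 0.0778, 'rect': [0.5344, -0.0686, 0.0869, 0.036], 'top': [0.5127, -0.0641, 0.0447, 0.0205], 'yaw': -3.7}
{'px': [242.0, 268.0], 'zt': 0.0895, 'rect': [0.5135, -0.2528, 0.1304, 0.0497], 'top': [0.4875, -0.247, 0.0624, 0.0261], 'yaw': -4.7}
```

last3 stands on mark3. Next is last4, at about (0.484,0.325).

```bash
python3 -m crank '{"steps":[[[0,1,0],[0,0,0]],[[0,1,0],[0,0,0]],[[0,1,0],[0,0,0]],[[0,1,0],[0,0,0]],[[0,1,0],[0,0,0]],[[0,1,0],[0,0,0]],[[0,1,0],[0,0,0]],[[0,1,0],[0,0,0]],[[0,1,0],[0,0,0]],[[0,1,0],[0,0,0]]]}' 65
python3 -m crank '{"steps":[[[0,1,0],[0,0,0]],[[0,1,0],[0,0,0]],[[0,1,0],[0,0,0]],[[0,1,0],[0,0,0]],[[0,1,0],[0,0,0]],[[0,1,0],[0,0,0]],[[0,1,0],[0,0,0.1]],[[0,1,0],[0,0,0.1]],[[0,1,0],[0,0,0.1]],[[0,1,0],[0,0,0.1]]]}'
python3 -m crank '{"steps":[[[-0.1,1,0],[0,0,0]],[[-0.1,1,0],[0,0,0]],[[0,0.8,0],[0,0,0]],[[0,0,0],[0,0,0]],[[0,0,0],[0,0,0]]]}'
python3 - <<'E'
from h import *;from bench import cams
tool();c=cams.camera("wrist")
for o in lasts(c):
    if .4<o["rect"][0]<.6 and 0<o["rect"][1]<.5:print(o)
E
```

```text
time: 20.22
ee_pos: [0.4872, 0.0062, 0.1593]
eef_rot: [0.998, -0.069, -0.001, -0.0]
ft_force: [0.2, 0.2, 0.1]
width: 0.065
grip_force: 0.0
time: 21.05
ee_pos: [0.4874, 0.2559, 0.1592]
eef_rot: [0.999, -0.051, -0.001, 0.0]
ft_force: [0.3, 0.3, -0.5]
width: 0.0648
grip_force: 0.0
time: 21.47
ee_pos: [0.482, 0.3258, 0.1592]
eef_rot: [0.999, -0.05, -0.001, 0.0]
ft_force: [-0.1, -0.2, -0.4]
width: 0.0654
grip_force: 0.0
t 21.47 tcp [0.482  0.3258 0.1592] xhead -5.76 zaxis [-0.002 -0.    -1.   ] w 0.0654 F [-0.1 -0.2 -0.4] j7 -2.55
{'px': [318.0, 158.0], 'zt': 0.0739, 'rect': [0.5137, 0.3219, 0.1441, 0.0505], 'top': [0.4837, 0.327, 0.0729, 0.0329], 'yaw': -6.0}
{'px': [229.0, 165.0], 'zt': 0.0618, 'rect': [0.5194, 0.4197, 0.1076, 0.0319], 'top': [0.4981, 0.4253, 0.0562, 0.0252], 'yaw': -3.8}
```

j7 reads -2.55, close to its limit of -2.6, so I'm turning the tool half a turn. The grasp is the same and j7 ends near +0.6.

```bash
for i in 1; do :; done; python3 -m crank '{"steps":[[[0,0,0],[0,0,1]],[[0,0,0],[0,0,1]],[[0,0,0],[0,0,1]],[[0,0,0],[0,0,1]],[[0,0,0],[0,0,1]],[[0,0,0],[0,0,1]],[[0,0,0],[0,0,1]],[[0,0,0],[0,0,1]],[[0,0,0],[0,0,1]],[[0,0,0],[0,0,1]]]}' && python3 -c "from h import *;tool()"
python3 -m crank '{"steps":[[[0,0,0],[0,0,1]],[[0,0,0],[0,0,1]],[[0,0,0],[0,0,1]],[[0,0,0],[0,0,1]],[[0,0,0],[0,0,1]],[[0,0,0],[0,0,1]],[[0,0,0],[0,0,1]],[[0,0,0],[0,0,1]],[[0,0,0],[0,0,1]],[[0,0,0],[0,0,1]]]}'
python3 -m crank '{"steps":[[[0,0,0],[0,0,1]],[[0,0,0],[0,0,1]],[[0,0,0],[0,0,1]],[[0,0,0],[0,0,1]],[[0,0,0],[0,0,1]],[[0,0,0],[0,0,1]],[[0,0,0],[0,0,1]],[[0,0,0],[0,0,1]],[[0,0,0],[0,0,1]],[[0,0,0],[0,0,1]]]}'
python3 -m crank '{"steps":[[[0,0,0],[0,0,1]],[[0,0,0],[0,0,1]],[[0,0,0],[0,0,1]],[[0,0,0],[0,0,1]],[[0,0,0],[0,0,1]],[[0,0,0],[0,0,1]],[[0,0,0],[0,0,0]],[[0,0,0],[0,0,0]]]}'
python3 - <<'E'
from h import *;from bench import cams
tool();c=cams.camera("wrist")
for o in lasts(c):
    if .4<o["rect"][0]<.6 and 0<o["rect"][1]<.5:print(o)
E
```

```text
time: 22.35
ee_pos: [0.4837, 0.3231, 0.16]
eef_rot: [0.926, 0.376, -0.0, 0.001]
ft_force: [0.6, 0.2, 0.3]
width: 0.0651
grip_force: 0.0
t 22.35 tcp [0.4837 0.3231 0.16  ] xhead 44.21 zaxis [-0.    -0.001 -1.   ] w 0.0651 F [0.6 0.2 0.3] j7 -1.72
time: 23.18
ee_pos: [0.4837, 0.3231, 0.1599]
eef_rot: [0.681, 0.733, -0.001, 0.0]
ft_force: [0.3, 0.3, 0.9]
width: 0.0647
grip_force: 0.0
time: 24.02
ee_pos: [0.4837, 0.3231, 0.1599]
eef_rot: [0.307, 0.952, -0.001, 0.0]
ft_force: [-1.2, -0.5, -0.1]
width: 0.0648
grip_force: 0.0
time: 24.68
ee_pos: [0.4835, 0.3237, 0.16]
eef_rot: [0.054, 0.999, -0.0, -0.0]
ft_force: [-0.4, -0.3, 0.0]
width: 0.0648
grip_force: 0.0
t 24.68 tcp [0.4835 0.3237 0.16  ] xhead 173.86 zaxis [-0.    -0.001 -1.   ] w 0.0648 F [-0.4 -0.3  0. ] j7 0.34
{'px': [320.0, 198.0], 'zt': 0.0742, 'rect': [0.499, 0.3244, 0.1205, 0.0507], 'top': [0.483, 0.3276, 0.0712, 0.0329], 'yaw': -7.9}
{'px': [408.0, 198.0], 'zt': 0.0621, 'rect': [0.5145, 0.4212, 0.1018, 0.0312], 'top': [0.4978, 0.4267, 0.055, 0.0266], 'yaw': -9.1}
```

```bash
python3 -m crank '{"steps":[[[0,0.13,-1],[0,0,0]],[[0,0,-1],[0,0,0]],[[0,0,-1],[0,0,0]],[[0,0,-1],[0,0,0]],[[0,0,-0.8],[0,0,0]],[[0,0,-0.6],[0,0,0]],[[0,0,-0.4],[0,0,0]],[[0,0,0],[0,0,0]]]}'
python3 -m crank '{"steps":[[[0,0,0],[0,0,0]],[[0,0,0],[0,0,0]],[[0,0,0],[0,0,0]],[[0,0,0],[0,0,0]],[[0,0,0],[0,0,0]],[[0,0,0],[0,0,0]],[[0,0,0],[0,0,0]],[[0,0,0],[0,0,0]],[[0,0,0],[0,0,0]]]}' 15 30
python3 -c "from h import *;tool()"
```

```text
time: 25.4
ee_pos: [0.4826, 0.3274, 0.0139]
eef_rot: [0.052, 0.999, -0.001, -0.001]
ft_force: [1.3, -0.5, -0.5]
width: 0.0652
grip_force: 0.0
time: 26.15
ee_pos: [0.4833, 0.3283, 0.0158]
eef_rot: [0.052, 0.999, 0.0, 0.0]
ft_force: [-0.8, -1.6, 4.6]
width: 0.0332
grip_force: 29.6
t 26.15 tcp [0.4833 0.3283 0.0158] xhead 174.09 zaxis [ 0.  0. -1.] w 0.0332 F [-0.8 -1.6  4.6] j7 0.25
```

```bash
python3 -m crank '{"steps":[[[0,0,1],[0,0,0]],[[0,0,1],[0,0,0]],[[0,0,1],[0,0,0]],[[0,0,1],[0,0,0]],[[0,0,1],[0,0,0]],[[0,-0.6,0.2],[0,0,0]],[[0,-0.9,0],[0,0,0]],[[0,-1,0],[0,0,0]],[[0,-1,0],[0,0,0]],[[0,-1,0],[0,0,0]]]}'
python3 -m crank '{"steps":[[[0,-1,0],[0,0,0]],[[0,-1,0],[0,0,0]],[[0,-1,0],[0,0,0]],[[0,-1,0],[0,0,0]],[[0,-1,0],[0,0,0]],[[0,-1,0],[0,0,-0.1]],[[0,-1,0],[0,0,-0.1]],[[0,-1,0],[0,0,-0.1]],[[0,-1,0],[0,0,-0.1]],[[0,-1,0],[0,0,0]]]}'
python3 -m crank '{"steps":[[[0,-1,0],[0,0,0]],[[0,-1,0],[0,0,0]],[[0,-1,0],[0,0,0]],[[-0.1,-1,0],[0,0,0]],[[-0.1,-1,0],[0,0,0]],[[-0.1,-1,0],[0,0,0]],[[0,-1,0],[0,0,0]],[[0,-0.8,0],[0,0,0]],[[0,0,0],[0,0,0]],[[0,0,0],[0,0,0]]]}'
python3 -c "from h import *;tool()"
```

```text
time: 26.98
ee_pos: [0.4826, 0.2146, 0.1449]
eef_rot: [0.051, 0.999, -0.0, -0.0]
ft_force: [0.2, -0.2, -2.0]
width: 0.033
grip_force: 29.6
time: 27.82
ee_pos: [0.4826, -0.0355, 0.1452]
eef_rot: [0.069, 0.998, -0.0, -0.0]
ft_force: [0.8, -0.2, -1.7]
width: 0.0333
grip_force: 29.6
time: 28.65
ee_pos: [0.4751, -0.2299, 0.1449]
eef_rot: [0.07, 0.998, 0.001, -0.0]
ft_force: [1.0, 0.9, -3.3]
width: 0.0329
grip_force: 29.6
t 28.65 tcp [ 0.4751 -0.2299  0.1449] xhead 171.97 zaxis [-0.001  0.001 -1.   ] w 0.0329 F [ 1.   0.9 -3.3] j7 1.43
```

```bash
python3 -m crank '{"steps":[[[0,-1,0],[0,0,0]],[[0,-1,0],[0,0,0]],[[0,-1,0],[0,0,0]],[[0,-0.9,0],[0,0,0]],[[0,-0.5,0],[0,0,0]],[[0,0,0],[0,0,0]],[[0,0,0],[0,0,0]]]}'
python3 -c "from h import *;tool()"
```

```text
time: 29.23
ee_pos: [0.4759, -0.3379, 0.1454]
eef_rot: [0.069, 0.998, 0.001, -0.0]
ft_force: [0.9, 0.0, -1.8]
width: 0.0334
grip_force: 29.6
t 29.23 tcp [ 0.4759 -0.3379  0.1454] xhead 172.14 zaxis [ 0.     0.001 -1.   ] w 0.0334 F [ 0.9  0.  -1.8] j7 1.57
```

```bash
python3 -m crank '{"steps":[[[-0.04,-0.16,-1],[0,0,0]],[[0,0,-1],[0,0,0]],[[0,0,-1],[0,0,0]],[[0,0,-0.8],[0,0,0]],[[0,0,-0.4],[0,0,0]],[[0,0,-0.1],[0,0,0]],[[0,0,-0.1],[0,0,0]],[[0,0,-0.05],[0,0,0]],[[0,0,0],[0,0,0]],[[0,0,0],[0,0,0]]]}'
python3 -m crank '{"steps":[[[0,0,0],[0,0,0]],[[0,0,0],[0,0,0]],[[0,0,0],[0,0,0]],[[0,0,0],[0,0,0]],[[0,0,0],[0,0,0]],[[0,0,0],[0,0,0]]]}' 54
python3 -m crank '{"steps":[[[0,0,0.6],[0,0,0]],[[0,0,1],[0,0,0]],[[0,0,1],[0,0,0]],[[0,0,1],[0,0,0]],[[0,0,1],[0,0,0]],[[0,0,0.6],[0,0,0]],[[0,0,0],[0,0,0]],[[0,0,0],[0,0,0]]]}'
python3 - <<'E'
from h import *;from bench import cams
tool()
for n in ("wrist","scene"):
  c=cams.camera(n);print(n)
  for o in lasts(c):
    if .4<o["rect"][0]<.6 and -.5<o["rect"][1]<.5:print(o)
E
```

```text
time: 30.07
ee_pos: [0.4752, -0.3434, 0.0353]
eef_rot: [0.069, 0.998, -0.0, 0.001]
ft_force: [-0.3, 0.6, -2.6]
width: 0.0329
grip_force: 29.6
time: 30.57
ee_pos: [0.4747, -0.3432, 0.0344]
eef_rot: [0.069, 0.998, 0.0, 0.0]
ft_force: [-0.2, 0.1, -0.7]
width: 0.0533
grip_force: 0.0
time: 31.23
ee_pos: [0.4749, -0.3434, 0.1651]
eef_rot: [0.069, 0.998, -0.0, 0.0]
ft_force: [0.8, 0.2, -0.0]
width: 0.0537
grip_force: 0.0
t 31.23 tcp [ 0.4749 -0.3434  0.1651] xhead 172.09 zaxis [ 0.001 -0.001 -1.   ] w 0.0537 F [ 0.8  0.2 -0. ] j7 1.59
wrist
{'px': [317.0, 202.0], 'zt': 0.0922, 'rect': [0.4935, -0.3484, 0.1273, 0.0562], 'top': [0.4738, -0.3437, 0.0723, 0.0329], 'yaw': -10.2}
{'px': [407.0, 198.0], 'zt': 0.086, 'rect': [0.5069, -0.247, 0.1182, 0.0545], 'top': [0.4863, -0.2454, 0.0629, 0.0293], 'yaw': -10.2}
{'px': [576.0, 194.0], 'zt': 0.0737, 'rect': [0.5414, -0.0413, 0.0993, 0.0937], 'top': [0.512, -0.0633, 0.0483, 0.0238], 'yaw': 121.3}
scene
{'px': [377.0, 111.0], 'zt': 0.0658, 'rect': [0.518, 0.4202, 0.1088, 0.035], 'top': [0.4979, 0.426, 0.0551, 0.0273], 'yaw': -6.4}
{'px': [306.0, 198.0], 'zt': 0.0727, 'rect': [0.5171, 0.0155, 0.0434, 0.0206], 'top': [0.5224, 0.006, 0.0133, 0.0119], 'yaw': 137.4}
{'px': [292.0, 218.0], 'zt': 0.0779, 'rect': [0.5359, -0.0689, 0.0879, 0.0363], 'top': [0.5129, -0.0636, 0.0422, 0.0211], 'yaw': -3.7}
{'px': [242.0, 268.0], 'zt': 0.0897, 'rect': [0.5176, -0.2517, 0.1223, 0.0476], 'top': [0.4874, -0.2459, 0.0609, 0.0282], 'yaw': -6.1}
{'px': [212.0, 299.0], 'zt': 0.0958, 'rect': [0.5011, -0.346, 0.1568, 0.0561], 'top': [0.4745, -0.3441, 0.0697, 0.0317], 'yaw': -7.5}
```

last4 stands on mark4. Next is last2, at (0.498,0.426).

```bash
python3 -m crank '{"steps":[[[0,1,0],[0,0,0]],[[0,1,0],[0,0,0]],[[0,1,0],[0,0,0]],[[0,1,0],[0,0,0]],[[0,1,0],[0,0,0]],[[0,1,0],[0,0,0]],[[0,1,0],[0,0,0]],[[0,1,0],[0,0,0]],[[0,1,0],[0,0,0]],[[0,1,0],[0,0,0]]]}' 60
python3 -m crank '{"steps":[[[0,1,0],[0,0,0]],[[0,1,0],[0,0,0]],[[0,1,0],[0,0,0]],[[0,1,0],[0,0,0]],[[0,1,0],[0,0,0]],[[0,1,0],[0,0,0]],[[0,1,0],[0,0,0]],[[0,1,0],[0,0,0]],[[0,1,0],[0,0,0]],[[0,1,0],[0,0,0]]]}'
python3 -m crank '{"steps":[[[0.1,1,0],[0,0,0]],[[0.1,1,0],[0,0,0]],[[0.1,1,0],[0,0,0]],[[0.1,1,0],[0,0,0]],[[0.1,1,0],[0,0,0]],[[0.1,1,0],[0,0,0]],[[0.1,1,0],[0,0,0]],[[0.1,1,0],[0,0,0]],[[0.1,1,0],[0,0,0]],[[0,1,0],[0,0,0]]]}'
python3 -m crank '{"steps":[[[0,0.8,0],[0,0,0]],[[0,0,0],[0,0,0]],[[0,0,0],[0,0,0]]]}'
python3 - <<'E'
from h import *;from bench import cams
tool();c=cams.camera("wrist")
for o in lasts(c):
    if .4<o["rect"][0]<.6 and 0<o["rect"][1]<.5:print(o)
E
```

```text
time: 32.17
ee_pos: [0.4738, -0.0921, 0.1633]
eef_rot: [0.069, 0.998, 0.0, -0.001]
ft_force: [0.4, 0.6, -0.9]
width: 0.0604
grip_force: 0.0
time: 33.0
ee_pos: [0.4739, 0.1575, 0.1633]
eef_rot: [0.069, 0.998, -0.0, -0.001]
ft_force: [0.1, -0.4, -0.2]
width: 0.0601
grip_force: 0.0
time: 33.83
ee_pos: [0.4971, 0.4074, 0.1625]
eef_rot: [0.069, 0.998, -0.001, -0.001]
ft_force: [0.3, -0.3, 0.3]
width: 0.0599
grip_force: 0.0
time: 34.08
ee_pos: [0.4959, 0.4276, 0.1628]
eef_rot: [0.068, 0.998, -0.0, -0.001]
ft_force: [0.0, -1.5, -0.7]
width: 0.06
grip_force: 0.0
t 34.08 tcp [0.4959 0.4276 0.1628] xhead 172.23 zaxis [-0.002 -0.001 -1.   ] w 0.06 F [ 0.  -1.5 -0.7] j7 0.3
{'px': [316.0, 199.0], 'zt': 0.0622, 'rect': [0.5185, 0.4238, 0.1086, 0.0371], 'top': [0.4978, 0.427, 0.0553, 0.0262], 'yaw': -9.3}
```

```bash
python3 -m crank '{"steps":[[[0.06,0,-1],[0,0,0]],[[0,0,-1],[0,0,0]],[[0,0,-1],[0,0,0]],[[0,0,-1],[0,0,0]],[[0,0,-1],[0,0,0]],[[0,0,-0.6],[0,0,0]],[[0,0,-0.4],[0,0,0]],[[0,0,-0.2],[0,0,0]],[[0,0,0],[0,0,0]]]}'
python3 -m crank '{"steps":[[[0,0,0],[0,0,0]],[[0,0,0],[0,0,0]],[[0,0,0],[0,0,0]],[[0,0,0],[0,0,0]],[[0,0,0],[0,0,0]],[[0,0,0],[0,0,0]],[[0,0,0],[0,0,0]],[[0,0,0],[0,0,0]],[[0,0,0],[0,0,0]]]}' 12 22
python3 -c "from h import *;tool()"
```

```text
time: 34.88
ee_pos: [0.4988, 0.4263, 0.0089]
eef_rot: [0.069, 0.998, -0.0, -0.0]
ft_force: [-0.4, -0.4, -0.2]
width: 0.06
grip_force: 0.0
time: 35.63
ee_pos: [0.4987, 0.4269, 0.0095]
eef_rot: [0.069, 0.998, 0.0, 0.0]
ft_force: [-0.2, 0.1, 2.1]
width: 0.0263
grip_force: 21.7
t 35.63 tcp [0.4987 0.4269 0.0095] xhead 172.1 zaxis [ 0.  0. -1.] w 0.0263 F [-0.2  0.1  2.1] j7 0.22
```

```bash
python3 -m crank '{"steps":[[[0,0,1],[0,0,0]],[[0,0,1],[0,0,0]],[[0,0,1],[0,0,0]],[[0,0,1],[0,0,0]],[[0,0,1],[0,0,0]],[[0,-0.6,0.4],[0,0,0]],[[0,-0.9,0],[0,0,0]],[[0,-1,0],[0,0,0]],[[0,-1,0],[0,0,0]],[[0,-1,0],[0,0,0]]]}'
python3 -m crank '{"steps":[[[0,-1,0],[0,0,0]],[[0,-1,0],[0,0,0]],[[0,-1,0],[0,0,0]],[[0,-1,0],[0,0,0]],[[0,-1,0],[0,0,0]],[[0,-1,0],[0,0,0]],[[0,-1,0],[0,0,0]],[[0,-1,0],[0,0,0]],[[0,-1,0],[0,0,0]],[[0,-1,0],[0,0,0]]]}'
python3 -m crank '{"steps":[[[0.1,-1,0],[0,0,0]],[[0,-1,0],[0,0,0]],[[0,-1,0],[0,0,0]],[[0,-1,0],[0,0,0]],[[0,-1,0],[0,0,0]],[[0,-1,0],[0,0,0]],[[0,-1,0],[0,0,0]],[[0,-1,0],[0,0,0]],[[0,0,0],[0,0,0]],[[0,0,0],[0,0,0]]]}'
python3 -c "from h import *;tool()"
```

```text
time: 36.47
ee_pos: [0.4983, 0.313, 0.1439]
eef_rot: [0.069, 0.998, -0.0, -0.0]
ft_force: [-0.3, 0.2, -0.8]
width: 0.0264
grip_force: 21.7
time: 37.3
ee_pos: [0.4982, 0.063, 0.1441]
eef_rot: [0.069, 0.998, -0.0, -0.0]
ft_force: [0.4, 0.3, -1.9]
width: 0.0262
grip_force: 21.7
time: 38.13
ee_pos: [0.5007, -0.137, 0.1439]
eef_rot: [0.07, 0.998, 0.0, -0.0]
ft_force: [0.9, 0.8, -1.3]
width: 0.0263
grip_force: 21.7
t 38.13 tcp [ 0.5007 -0.137   0.1439] xhead 171.93 zaxis [-0.001  0.001 -1.   ] w 0.0263 F [ 0.9  0.8 -1.3] j7 1.3
```

```bash
python3 -m crank '{"steps":[[[0,-0.69,0],[0,0,0]],[[0,0,-1],[0,0,0]],[[0,0,-1],[0,0,0]],[[0,0,-1],[0,0,0]],[[0,0,-0.9],[0,0,0]],[[0,0,-0.5],[0,0,0]],[[0,0,-0.15],[0,0,0]],[[0,0,-0.1],[0,0,0]],[[0,0,0],[0,0,0]],[[0,0,0],[0,0,0]]]}'
python3 -m crank '{"steps":[[[0,0,0],[0,0,0]],[[0,0,0],[0,0,0]],[[0,0,0],[0,0,0]],[[0,0,0],[0,0,0]],[[0,0,0],[0,0,0]],[[0,0,0],[0,0,0]]]}' 46
python3 -m crank '{"steps":[[[0,0,0.6],[0,0,0]],[[0,0,1],[0,0,0]],[[0,0,1],[0,0,0]],[[0,0,1],[0,0,0]],[[0,0,1],[0,0,0]],[[0,0,1],[0,0,0]],[[0,0,0],[0,0,0]],[[0,0,0],[0,0,0]]]}'
python3 - <<'E'
from h import *;from bench import cams
tool()
for n in ("wrist","scene"):
  c=cams.camera(n);print(n);cv2.imwrite(f"pics/{n}9.png",c["pixels"])
  for o in lasts(c):
    if .4<o["rect"][0]<.6 and -.5<o["rect"][1]<.5:print(o)
E
```

```text
time: 38.97
ee_pos: [0.5019, -0.1529, 0.0292]
eef_rot: [0.069, 0.998, -0.0, 0.001]
ft_force: [0.3, -0.0, -1.1]
width: 0.0264
grip_force: 21.7
time: 39.47
ee_pos: [0.5012, -0.153, 0.0281]
eef_rot: [0.069, 0.998, 0.0, 0.0]
ft_force: [0.2, 0.3, -0.3]
width: 0.0455
grip_force: 0.0
time: 40.13
ee_pos: [0.5019, -0.153, 0.1699]
eef_rot: [0.069, 0.998, -0.001, 0.001]
ft_force: [0.9, 0.5, -0.0]
width: 0.0461
grip_force: 0.0
t 40.13 tcp [ 0.5019 -0.153   0.1699] xhead 172.09 zaxis [ 0.002 -0.001 -1.   ] w 0.0461 F [ 0.9  0.5 -0. ] j7 1.35
wrist
{'px': [139.0, 190.0], 'zt': 0.0921, 'rect': [0.478, -0.3704, 0.1025, 0.0979], 'top': [0.4743, -0.3422, 0.0723, 0.0324], 'yaw': -6.4}
{'px': [235.0, 196.0], 'zt': 0.0861, 'rect': [0.5087, -0.2578, 0.1238, 0.0644], 'top': [0.4864, -0.2447, 0.0635, 0.0297], 'yaw': -5.2}
{'px': [317.0, 202.0], 'zt': 0.0801, 'rect': [0.524, -0.157, 0.1141, 0.045], 'top': [0.5008, -0.1532, 0.0555, 0.0259], 'yaw': -10.0}
{'px': [396.0, 196.0], 'zt': 0.074, 'rect': [0.5311, -0.0689, 0.0947, 0.0379], 'top': [0.5124, -0.0629, 0.0479, 0.0226], 'yaw': -8.8}
{'px': [460.0, 187.0], 'zt': 0.069, 'rect': [0.5247, 0.01, 0.0295, 0.0224], 'top': [0.5224, 0.0057, 0.0165, 0.0146], 'yaw': 145.7}
scene
{'px': [306.0, 199.0], 'zt': 0.0718, 'rect': [0.5167, 0.0149, 0.0433, 0.0226], 'top': [0.5245, 0.0045, 0.0138, 0.0127], 'yaw': 164.9}
{'px': [292.0, 218.0], 'zt': 0.0773, 'rect': [0.5346, -0.0659, 0.0884, 0.0361], 'top': [0.5132, -0.064, 0.0458, 0.0219], 'yaw': -4.0}
{'px': [269.0, 242.0], 'zt': 0.0837, 'rect': [0.5277, -0.161, 0.104, 0.0414], 'top': [0.5023, -0.1542, 0.0538, 0.0235], 'yaw': -6.2}
{'px': [242.0, 268.0], 'zt': 0.0896, 'rect': [0.5164, -0.2511, 0.1247, 0.0496], 'top': [0.487, -0.2457, 0.0599, 0.0284], 'yaw': -4.9}
{'px': [212.0, 299.0], 'zt': 0.0958, 'rect': [0.4877, -0.3499, 0.1819, 0.0545], 'top': [0.4758, -0.3438, 0.0711, 0.0324], 'yaw': -8.5}
```

View pics/scene9.png

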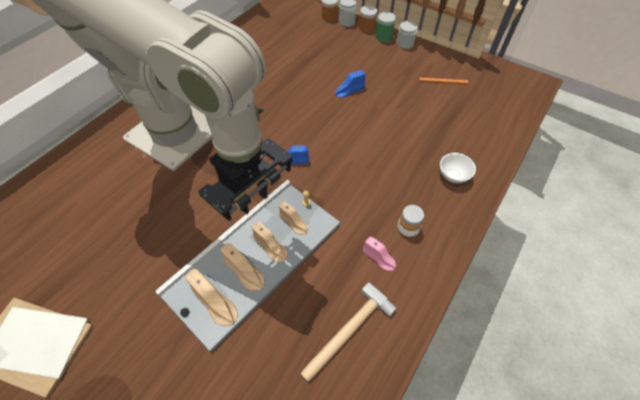

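The picture shows the lasts standing in size order from the post: (292,218), (269,242), (242,268) and (212,299), toes towards the plain edge. All are released and the gripper is clear. The measured heights (74, 80, 86 and 92 mm) match each last standing on the 18 mm board, and every position is within a few mm of its mark. I'm handing in.

```bash
python3 -c "
from bench import ticket
print(ticket.close_job())"
```

```text
the job is handed in; nothing more can be done
None
```

I handed the job in at about 40 s of robot time: the four lasts stand in size order from the brass post, each within a few mm of its mark by camera, upright with toes to the plain edge and released; no verdict came back.

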